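Feed a beam block along the datum fence under a scan head with a push stick

TASK

Pick up the grey push stick and use its notch to press the black block lightly (about 4 N, never over 7 N) against the fence of the scanning jig, then feed the block along the fence, under the scan head and right up to the end stop, keeping it tight and square against the fence all the way so that the sprung shoe is pushed in as the block goes by. Only the stick may touch the block, and meet the stop gently. Then lay the push stick back on the worktop, off the jig, and let go of it, leaving the block at the stop against the fence and everything else undisturbed.

Things in the scene. Friction and masses are not known exactly. Their poses are not given: they have to be found in the camera images.
- jig: Scanning jig, fixed: aluminium bed 260 x 110 mm with fence, scan head and end stop. Origin at worktop height on the line of the fence face, midway along the bed. x = feed direction, y = toward the fence, z up; yaw is about -90 deg: feed goes to the robot's right, the fence is on the far side. In this frame the bed is x -130..130, y -75..35 mm, top z 10; the fence face is y 0.
- fence: Straight dark steel fence rail on the jig, same origin and axes as jig. It spans x -130..120 mm, y 0..18, z 10..30; its face at y 0 is rigid and looks to -y.
- shoe (a joint): Sprung steel shoe in the fence under the scan head, at x 30, z 16..26 mm in the jig's frame. 0: free, 3 mm proud of the fence face, with 20 degree ramps (it spans x 17..43). Positive: pushed in, m; 0.003 is flush, 0.0038 the limit. Spring 0.9 N free, 2.3 N when flush; it pushes the block off the fence unless the block is held.
- block: Loose plain black block, 50 (x) x 35 (y) x 30 (z) mm, about 0.11 kg. Origin at the centre of its underside. It starts on the bed at the left, ahead of the scan head, its x axis roughly along the feed, 6 to 16 mm away from the fence and slightly turned.
- push_stick: Loose grey push stick on its sole on the worktop, in front of the jig; 170 mm, 0.12 kg. x along the nose, y left, z up; origin on the sole under the grip. Sole beam y -8..8, x -50..80, z 0..18 mm. Grip plate y -8..8 (16 thick), x -50..30, up to z 70: pinch it across y at about x 0, z 50, so that the hand stays above the fence and clear of the scan head.
- stick_notch (a point): Nominal inner corner of the stick's notch, (80, -8, 9) mm in the stick's frame; it takes the block's outer rear corner. Push face (looks to +x) at x 80. Side prong on the right, x 62..120, z 0..18, 7 thick: it is clamped at a setting that differs each time and is not measured, its inner face (to +y) anywhere from y -16 to 0. Feel for it. It lies on the block's side away from the fence.
- scan_head (a point): Middle of the black scan head's underside, at (30, -5, 55) mm in the jig's frame. The head overhangs from behind the fence: x 5..55, y -45..35, z 55..85, so 45 mm clear above the bed.
- stop (a point): Point on the end stop's face at bed height, at (100, -31, 10) mm in the jig's frame. Stop: x 100..116, y -62..0, up to z 32, rigid.
- sensor_disc: Bystander: black disc 40 mm wide, 14 high, behind the jig. Leave alone.
- laser: Bystander: brass-coloured laser module 74 mm long, to the right of the jig. Leave alone.
- ring: Bystander: black ring 30 mm wide, 9 high, front right. Leave alone.
- usb_box: Bystander: blue box 28 x 55 x 18 mm, right of the jig. Leave alone.
- pen: Bystander: blue and black pen 120 mm long, front right. Leave alone.
- tube: Bystander: black tube 32 mm wide, 52 high, at the front left, by the enclosure. Leave alone.
There are look-alikes about, which are no part of the job. What is shaped like the block but red is not meant.

How it is judged:
By the outcome, as a careful person would: the job done as asked, in the order asked, and still so for the second after the job is handed in, with the robot touching nothing.
It also fails if it takes over 72 s, if anything falls off the work surface, if the arm or the gripper's body presses on something with over 40 N, if the wrist force passes 120 N, or if a joint passes its speed limit or range.

ROBOT

A 6-joint arm with a two-finger parallel gripper is mounted at the origin on a cart in front of the work surface, level with it; the furniture and walls round the work are solid. World frame = base frame: x ahead of the robot, y to its left, z up, the work surface at z = 0. Lengths are in m, angles in rad, forces in N, time in s.
With the tool pointing down it reaches from about 0.325 to 0.85 m from the base axis. Payload 4.4 kg.
Tool frame: the origin (TCP) lies at the very end of the fingers, on their centre line; the grasp point (between the pads) lies 19 mm behind it; z points along the fingers, y is the line along which they close (so a half turn about z gives the same grasp; the last joint's range is limited). The gripper opens to 94 mm and grips with 3 to 60 N. Pads are 16 mm wide; open, the fingers measure 119 mm over their backs; the gripper's body (75 mm by 177 mm) begins 78 mm behind the grasp point.
Start: joints at [-0.15, 0.207, 1.542, -0, 1.393, -0.15], TCP at [0.575, -0, 0.205] pointing down, gripper open.
Joint ranges: [-2.73, 2.73], [-0.86, 2.22], [0.23, 2.46], [-1.11, 4.25], [0.08, 2.63], [-2.82, 2.82]. Speed limits (rad/s): [2.79, 2.79, 3.14, 3.14, 3.14, 3.14].

INTERFACE

Orientations are given as a rotation vector (axis times angle).
In Python, from rig import r gives the robot as it stands. The module is installed in compiled form; this text tells all that it offers.
- The arm moves only by the tool step_arm, never from a script. Its arguments are lists of equal length, an entry for each row: "hand": the finger opening in mm, from 0 to 94; "slide": the shift along the tool's x, y, z in mm, a list of three; "spin": the turn about the tool's z in rad. In form: {"hand": [hand, ...], "slide": [[tx, ty, tz], ...], "spin": [spin, ...]}. A call has 1 to 20 rows; each row is the pose to reach, as a shift and turn from the pose commanded when the call began, along the tool's axes at that moment; what a row does not reach only later rows make up. A row lasts 1/12 s, in which the tool goes at most 41.7 mm and 7.16 degrees, less where a joint would pass 70% of its speed; a pose out of reach is approached as far as the arm can. A call with a gripper value outside its range is refused whole. The fingers move at their own pace and stop on an object; "squeeze" is the grip in N (left out, the last holds). Time passes only in rows, so rows that repeat a pose let the fingers close. It gives the time, the measured TCP pose, the force, the opening and the grip force at its end, in the units of the state.
- r.sense(): the state, without advancing time (a new reading comes with each control period).
- r.grab_frame(name): name is "scene" or "side" or "wrist"; returns a dict with "color" (480x640x3 uint8, blue, green, red), "mtx" (3x3 intrinsics, pixels), "dist_coeffs" ([k1, k2, p1, p2, k3] as OpenCV has them; the pictures are not rectified), "pose" (4x4, takes a point from camera to world coordinates). Camera axes: x right, y down, z forward; pixel columns grow to the right and rows downward; lengths in m; the calibration is good to about 2 mm. A picture is of the moment at which its call begins. There is no depth.
- r.hand_in(): hands the job in; it is judged then, once.
The state is a dict: "t": time; "joint_pos": joint angles; "qd": joint speeds; "joint_torque": joint torques, N m; "eef_pos": TCP position; "tool_rot": TCP orientation; "ft_force": force on the tool from outside, world axes, zero at the start; "wrist_torque": the same for the moment, N m; "gripper_width": opening from 0.0 (shut) to 1.0 (fully open); "grasp_force": force on a finger pad.
Only numpy, scipy, OpenCV 4.12 (cv2) and the standard library are available. Lean on these libraries where they do the work, as an engineer would, in place of code of your own. Each camera call takes 0.05 s, during which the arm holds its last target. There are 200 camera calls.

## Working session

There is one attempt and no reset: what is moved stays moved. The work goes in short steps, Python scripts to look and compute and a tool call to move; the robot and the scene stay as the last step left them, time stands still between calls to the robot, and variables do not carry over. Pictures are saved under pics/ and viewed, at most 10 in all, crops included, and the job is handed in when it is done.

Besides the shell and the picture viewer there is one more tool, called after "Call:" by a JSON object that holds its "op" and its "data", one argument or row to a line. step_arm: Moves the arm, as the interface text tells. Its arguments: {"type":"object","properties":{"hand":{"type":"array","items":{"type":"number"}},"slide":{"type":"array","items":{"type":"array","items":{"type":"number"}}},"spin":{"type":"array","items":{"type":"number"}},"squeeze":{"type":"number"}},"required":["hand","slide","spin"]}

```bash
mkdir -p pics
cat > h.py <<'E'
import numpy as np, cv2
from rig import r
def grab(n,save=None):
    f=r.grab_frame(n)
    if save: cv2.imwrite('pics/'+save,f['color'])
    return f
def ray(f,uv,z):
    p=cv2.undistortPoints(np.array(uv,float).reshape(-1,1,2),np.array(f['mtx']),np.array(f['dist_coeffs'])).reshape(-1,2)
    T=np.array(f['pose']);d=np.c_[p,np.ones(len(p))]@T[:3,:3].T;o=T[:3,3]
    return o+d*((z-o[2])/d[:,2])[:,None]
def proj(f,P):
    T=np.linalg.inv(np.array(f['pose']))
    return cv2.projectPoints(np.array(P,float).reshape(-1,1,3),cv2.Rodrigues(T[:3,:3])[0],T[:3,3],np.array(f['mtx']),np.array(f['dist_coeffs']))[0].reshape(-1,2)
E
python3 - <<'E'
from h import *
a=grab('scene','s1.png');b=grab('side','d1.png');c=grab('wrist','w1.png')
for f in(a,b,c):print(np.round(f['pose'],3).tolist(),np.round(f['mtx'],1).tolist())
print(r.sense())
E
```

```text
[[0.664, -0.553, 0.504, 0.121], [-0.748, -0.474, 0.466, -0.352], [-0.019, -0.686, -0.727, 0.718], [0.0, 0.0, 0.0, 1.0]] [[435.1, 0.0, 326.5], [0.0, 435.1, 239.4], [0.0, 0.0, 1.0]]
[[0.27, -0.709, 0.652, -0.164], [-0.963, -0.202, 0.178, -0.18], [0.005, -0.676, -0.737, 0.937], [0.0, 0.0, 0.0, 1.0]] [[451.0, 0.0, 324.2], [0.0, 451.0, 233.6], [0.0, 0.0, 1.0]]
[[1.0, 0.0, -0.003, 0.575], [-0.001, -0.958, -0.288, 0.085], [-0.003, 0.288, -0.958, 0.384], [0.0, 0.0, 0.0, 1.0]] [[401.4, 0.0, 324.7], [0.0, 401.4, 240.6], [0.0, 0.0, 1.0]]
{'t': 0.15, 'joint_pos': array([-1.50474771e-01,  2.07267793e-01,  1.54257879e+00, -3.22915100e-05,
        1.39346366e+00, -1.50502532e-01]), 'qd': array([ 0.0024156 , -0.0031546 , -0.00493607, -0.0006221 , -0.00055388,
        0.0007983 ]), 'joint_torque': array([ 1.45590316e-04, -3.71313965e+01, -2.81812102e+01,  6.98270788e-02,
        3.27237044e-02, -1.05386437e-04]), 'eef_pos': array([5.74403351e-01, 8.26665087e-05, 2.04555098e-01]), 'tool_rot': array([-2.22043947e+00, -2.22051383e+00,  1.63967265e-03]), 'ft_force': array([ 0.04028206,  0.13076869, -0.52634402]), 'wrist_torque': array([-0.02412742, -0.01617831,  0.03486956]), 'grasp_force': 0.0, 'gripper_width': 1.0009766905330455}
```

View pics/s1.png

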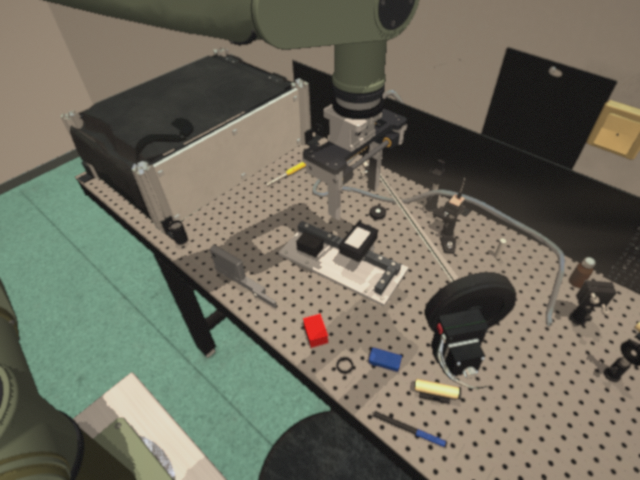

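View pics/w1.png

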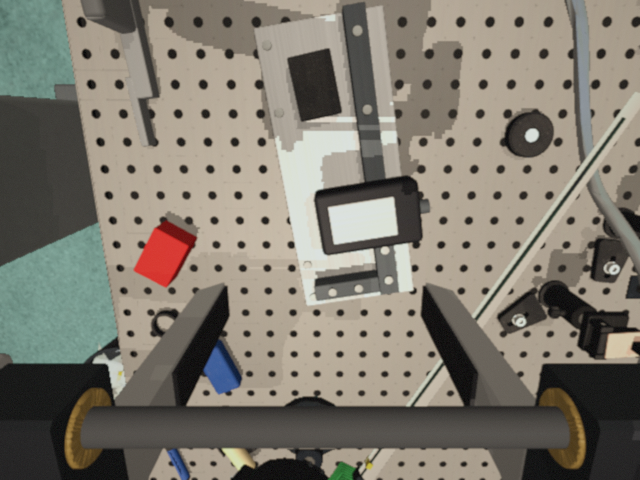

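The wrist view shows the jig with its fence at right (355,100), the black block at (315,85), the scan head at (368,217), the stop at (350,285) and the grey stick at (130,70), cut off by the frame. The block candidates are the red one (165,253) and the black one on the bed (315,85). The black one fits.

Run:
```python
from h import *
f=grab('wrist')
n=lambda s,uv,z:print(s,np.round(ray(f,uv,z)*1000).tolist())
n('bed',[(257,28),(412,290),(305,305)],.01)
n('fence top near',[(343,5),(360,145)],.03)
n('stop top near edge',[(316,280),(378,272)],.032)
n('block top',[(288,57),(328,49),(341,112),(303,121)],.04)
n('stick tip',[(147,145),(138,140)],.018)
n('plate',[(130,30),(100,15)],.07)
n('red',[(165,253)],.03)
g=grab('scene'); print('scene plate'); print(np.round(ray(g,[(212,246),(243,262)],.07)*1000),np.round(ray(g,[(277,303)],.018)*1000))
```

```text
bed [[517.0, 159.0, 10.0], [662.0, -80.0, 10.0], [553.0, -96.0, 10.0]]
fence top near [[588.0, 171.0, 30.0], [604.0, 64.0, 30.0]]
stop top near edge [[565.0, -60.0, 32.0], [624.0, -52.0, 32.0]]
block top [[545.0, 132.0, 40.0], [576.0, 138.0, 40.0], [587.0, 91.0, 40.0], [556.0, 84.0, 40.0]]
stick tip [[416.0, 64.0, 18.0], [408.0, 68.0, 18.0]]
plate [[436.0, 146.0, 70.0], [417.0, 155.0, 70.0]]
red [[425.0, -34.0, 30.0]]
scene plate
[[404. 227.  70.]
 [417. 147.  70.]] [[415.  56.  18.]]
```

View pics/d1.png

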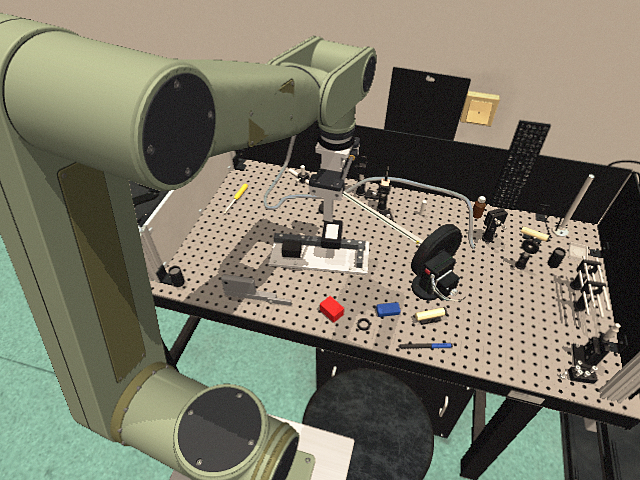

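Call:
{"op": "step_arm", "data": {
  "hand": [94, 94, 94, 94, 94, 94, 94, 94, 94, 94],
  "slide": [
    [15, -14, 0],
    [40, -36, 0],
    [70, -63, 0],
    [100, -90, 0],
    [130, -117, 0],
    [155, -140, 0],
    [170, -154, 0],
    [177, -160, 0],
    [177, -160, 0],
    [177, -160, 0]
  ],
  "spin": [0, 0, 0, 0, 0, 0, 0, 0, 0, 0],
  "squeeze": 20
}}

```text
t: 1.08
eef_pos: [0.4156, 0.1768, 0.2057]
tool_rot: [2.22, 2.221, 0.001]
ft_force: [0.3, 1.0, 0.5]
gripper_width: 1.001
grasp_force: 0.0
```

Run:
```python
from h import *
f=grab('wrist','w2.png');print(r.sense()['eef_pos'])
```

```text
[0.41596017 0.17637531 0.20561603]
```

View pics/w2.png

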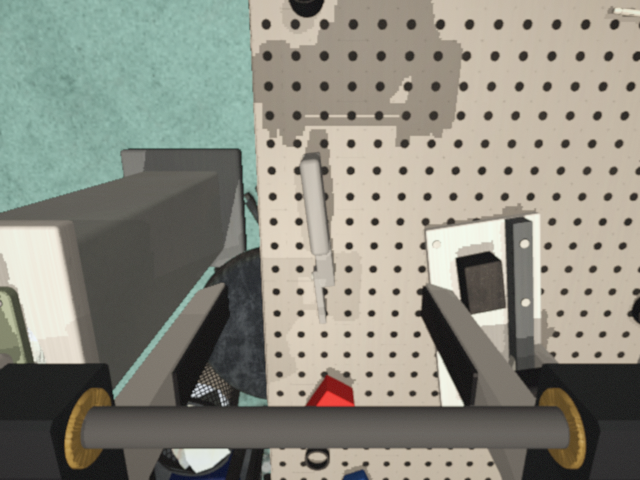

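The wrist view from above the stick: plate top from (311,157) to (320,250), prong tip at (322,322), black block top around (480,280), and the fence's near edge at x≈508. I'll enlarge the stick and block to confirm.

Run:
```python
from h import *
im=cv2.imread('pics/w2.png')
a=cv2.resize(im[145:335,280:350],None,fx=3,fy=3,interpolation=2);b=cv2.resize(im[200:390,420:560],None,fx=3,fy=3,interpolation=2)
cv2.imwrite('pics/c2.png',np.hstack([a,b]))
```

```text
(no output)
```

View pics/c2.png

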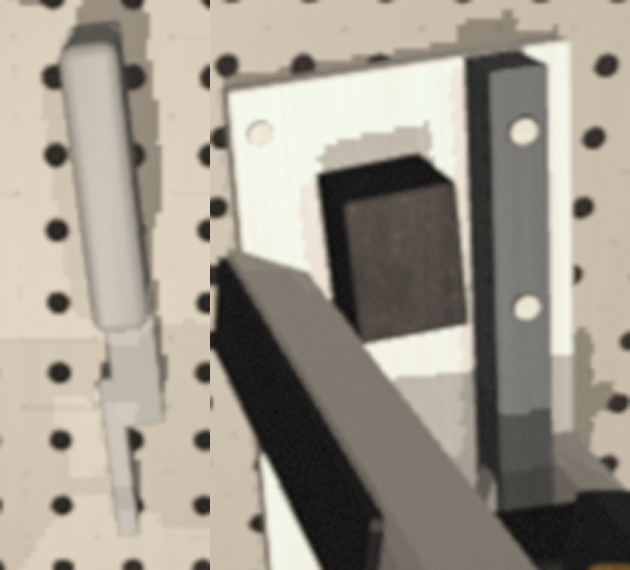

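The crop confirms a plain black block with its top corners at (465,268), (501,261), (505,307) and (472,314). The stick's nose is clear and the prong is on its right. Next I'll convert these to positions.

Run:
```python
from h import *
f=grab('wrist')
def S(s,uv,z,o):
    P=ray(f,np.array(uv)/3.+o,z)*1000;print(s,np.round(P[:,:2],1).tolist());return P[:,:2]
o=np.array([280,145])
S('plate',[(64,55),(112,45),(98,328),(142,325)],.07,o)
S('beam R, prong inner, tip r, tip l,prong l',[(162,420),(133,427),(136,533),(118,533),(101,385)],.018,o)
o=np.array([350,200])
S('bed',[(228,90)],.01,o)
F=S('fence top',[(490,72),(500,510)],.03,o)
S('fence bot',[(465,60),(478,470)],.01,o)
B=S('block',[(345,203),(453,182),(466,322),(365,341)],.04,o)
d=F[1]-F[0];print('fence ang',np.degrees(np.arctan2(d[1],d[0])))
print('block c',B.mean(0)); e=(B[2]+B[3]-B[0]-B[1])/2;print('ang',np.degrees(np.arctan2(e[1],e[0])),np.linalg.norm(e))
```

```text
plate [[397.6, 229.0], [410.0, 231.5], [405.7, 154.6], [417.8, 155.4]]
beam R, prong inner, tip r, tip l,prong l [[424.8, 105.0], [415.2, 102.5], [416.2, 63.6], [410.1, 63.6], [404.8, 117.3]]
bed [[513.7, 159.0]]
fence top [[587.7, 170.0], [611.8, 16.0]]
fence bot [[588.8, 168.8], [612.7, 18.6]]
block [[544.1, 131.4], [576.2, 138.1], [586.2, 91.4], [555.1, 84.8]]
fence ang -81.10675308434679
block c [565.40389809 111.4317403 ]
ang -77.36069398761778 47.82119719188014
```

Call:
{"op": "step_arm", "data": {
  "hand": [94, 94, 94, 94, 94, 94, 94, 94, 94, 94, 94, 10, 10, 10, 10, 10, 10, 10, 10, 10],
  "slide": [
    [6, -7, 15],
    [6, -7, 40],
    [6, -7, 70],
    [6, -7, 100],
    [6, -7, 130],
    [6, -7, 155],
    [6, -7, 167],
    [6, -7, 172],
    [6, -7, 174],
    [6, -7, 174],
    [6, -7, 174],
    [6, -7, 174],
    [6, -7, 174],
    [6, -7, 174],
    [6, -7, 174],
    [6, -7, 174],
    [6, -7, 174],
    [6, -7, 174],
    [6, -7, 174],
    [6, -7, 174]
  ],
  "spin": [-0.1, -0.105, -0.105, -0.105, -0.105, -0.105, -0.105, -0.105, -0.105, -0.105, -0.105, -0.105, -0.105, -0.105, -0.105, -0.105, -0.105, -0.105, -0.105, -0.105],
  "squeeze": 60
}}

```text
t: 2.85
eef_pos: [0.408, 0.183, 0.0314]
tool_rot: [-2.102, -2.335, 0.0]
ft_force: [-0.2, -0.1, -0.2]
gripper_width: 0.396
grasp_force: 0.0
```

Call:
{"op": "step_arm", "data": {
  "hand": [10, 10, 10, 10, 10, 10, 10, 10, 10, 10],
  "slide": [
    [0, 0, 0],
    [0, 0, 0],
    [0, 0, 0],
    [0, 0, 0],
    [0, 0, 0],
    [0, 0, 0],
    [0, 0, 0],
    [0, 0, 0],
    [0, 0, 0],
    [0, 0, 0]
  ],
  "spin": [0, 0, 0, 0, 0, 0, 0, 0, 0, 0]
}}

```text
t: 3.68
eef_pos: [0.408, 0.183, 0.0314]
tool_rot: [-2.102, -2.335, -0.0]
ft_force: [0.3, 0.7, -0.4]
gripper_width: 0.165
grasp_force: 60.0
```

Run:
```python
from h import *
f=grab('side');print(np.round(ray(f,[(160,285),(195,222),(230,165)],0),3))
g=grab('scene');print(np.round(ray(g,[(240,185),(310,150)],0),3))
```

```text
[[ 0.379  0.4    0.   ]
 [ 0.606  0.416 -0.   ]
 [ 0.873  0.424  0.   ]]
[[0.617 0.406 0.   ]
 [0.847 0.373 0.   ]]
```

Call:
{"op": "step_arm", "data": {
  "hand": [10, 10, 10, 10, 10, 10, 10, 10, 10],
  "slide": [
    [0, 0, -3],
    [0, 0, -10],
    [0, 0, -20],
    [0, 0, -30],
    [0, 0, -36],
    [0, 0, -39],
    [0, 0, -40],
    [0, 0, -40],
    [0, 0, -40]
  ],
  "spin": [0, 0, 0, 0, 0, 0, 0, 0, 0]
}}

```text
t: 4.53
eef_pos: [0.4077, 0.1829, 0.0713]
tool_rot: [-2.102, -2.335, 0.001]
ft_force: [-0.3, 0.5, -2.0]
gripper_width: 0.168
grasp_force: 60.0
```

Call:
{"op": "step_arm", "data": {
  "hand": [10, 10, 10, 10, 10, 10, 10, 10, 10, 10, 10],
  "slide": [
    [2, 8, 0],
    [5, 25, 0],
    [9, 45, 0],
    [14, 68, 0],
    [19, 90, 0],
    [23, 108, 0],
    [24, 116, 0],
    [25, 119, 0],
    [25, 120, 0],
    [25, 120, 0],
    [25, 120, 0]
  ],
  "spin": [-0.01, -0.02, -0.03, -0.04, -0.047, -0.047, -0.047, -0.047, -0.047, -0.047, -0.047]
}}

```text
t: 5.45
eef_pos: [0.5235, 0.2201, 0.071]
tool_rot: [-2.046, -2.383, 0.002]
ft_force: [-0.5, 0.8, -0.8]
gripper_width: 0.165
grasp_force: 60.0
```

Run:
```python
from h import *
f=grab('wrist');s=r.sense();print(s['eef_pos'],s['tool_rot'])
im=f['color'];cv2.imwrite('pics/c3.png',cv2.resize(im[90:350,240:560],None,fx=2.3,fy=2.3,interpolation=2))
```

```text
[0.52354013 0.22017317 0.07116739] [-2.04570042e+00 -2.38325547e+00  1.69141734e-03]
```

View pics/c3.png

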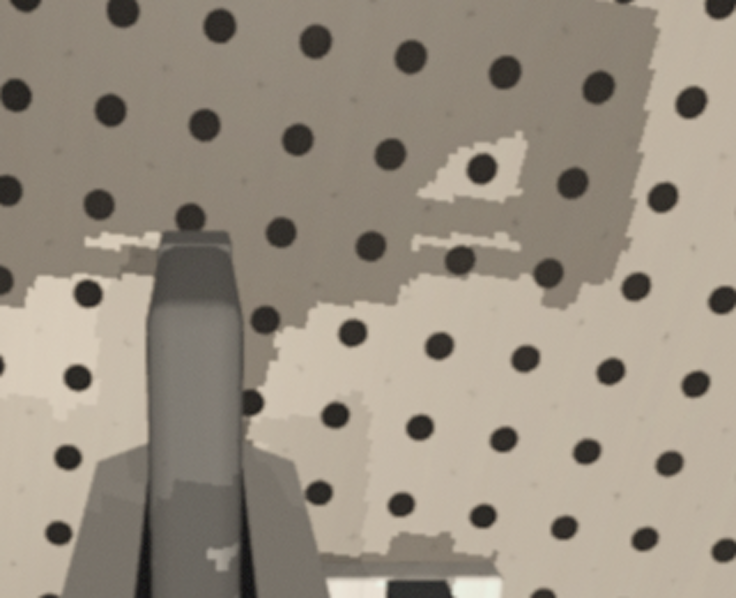

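The stick is held squarely between the fingers: plate vertical at about (195,400) in the crop, with the bed's left edge at (415,580). I'll check the nose with the fixed cameras.

Run:
```python
from h import *
s=r.sense();print(s['ft_force'],s['wrist_torque'])
P=[[s['eef_pos'][0],s['eef_pos'][1],.07],[.565,.111,.04]]
o=[]
for n in('side','scene'):
    f=grab(n);c=proj(f,P);m=c.mean(0).astype(int);print(n,c.round(),m)
    x,y=m[0]-40,m[1]-50;o.append(cv2.resize(f['color'][y:y+100,x:x+100],None,fx=4,fy=4,interpolation=2));print(x,y)
cv2.imwrite('pics/c4.png',np.hstack(o))
```

```text
[ 0.84451529  0.18183777 -1.4893664 ] [0.0223051  0.0214323  0.03203785]
side [[244. 240.]
 [291. 245.]] [267 242]
227 192
scene [[258. 217.]
 [308. 239.]] [283 228]
243 178
```

View pics/c4.png

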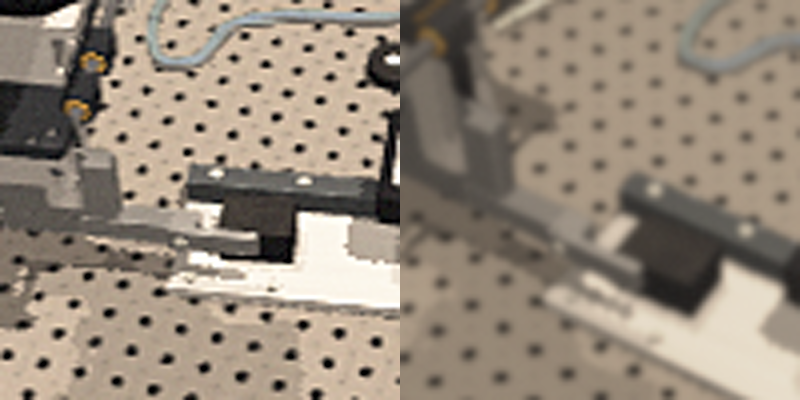

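Side camera: the prong tip is at (291,253) over the block's outer side. Scene camera: the tip is at (303,247). I'll check these against the model.

Run:
```python
from h import *
O=np.array([607.8,43]);a=np.radians(-81.3);u=np.array([np.cos(a),np.sin(a)]);n=np.array([-u[1],u[0]])
for c,uv in(('side',[(291,251),(291,254.5)]),('scene',[(303,245),(303,249)])):
    f=grab(c)
    for z,p in((.058,uv[0]),(.040,uv[1])):
        P=ray(f,[p],z)[0,:2]*1000;print(c,z,P.round(1),'jig',((P-O)@u).round(1),((P-O)@n).round(1))
s=r.sense();P=s['eef_pos'][:2]*1000;print('tcp jig',((P-O)@u).round(1),((P-O)@n).round(1)); v=s['tool_rot'];print(np.degrees(2*np.arctan2(-v[1],-v[0]))-180)
```

```text
side 0.058 [531.9  97.7] jig -65.5 -66.8
side 0.04 [534.9  99.6] jig -67.0 -63.5
scene 0.058 [534.5  96.6] jig -64.1 -64.4
scene 0.04 [537.5 100.9] jig -67.9 -60.7
tcp jig -187.9 -55.7
-441.286198519429
```

Call:
{"op": "step_arm", "data": {
  "hand": [10, 10, 10, 10, 10, 10, 10, 10, 10, 10, 10, 10, 10, 10, 10, 10, 10],
  "slide": [
    [0, 0, 5],
    [-1, 0, 14],
    [-3, 0, 22],
    [-5, 0, 26],
    [-5, 0, 27],
    [-5, 2, 27],
    [-5, 4, 27],
    [-5, 6, 27],
    [-5, 7.5, 27],
    [-5, 9, 27],
    [-5, 10.5, 27],
    [-5, 12, 27],
    [-5, 13, 27],
    [-5, 14, 27],
    [-5, 15, 27],
    [-5, 15, 27],
    [-5, 15, 27]
  ],
  "spin": [0, 0, 0, 0, 0, 0, 0, 0, 0, 0, 0, 0, 0, 0, 0, 0, 0]
}}

```text
t: 7.12
eef_pos: [0.5403, 0.2177, 0.0444]
tool_rot: [2.046, 2.384, -0.0]
ft_force: [-0.0, -0.2, -1.2]
gripper_width: 0.168
grasp_force: 60.0
```

```bash
cat > m.py <<'E'
from h import *
O=np.array([607.8,43]);a=np.radians(-81.3);u=np.array([np.cos(a),np.sin(a)]);n=np.array([-u[1],u[0]])
R=[]
for i in range(6):
    f=r.grab_frame('side');s=r.sense();F=s['ft_force'];R.append([F[:2]@u,F[:2]@n,F[2],s['wrist_torque'][2]])
P=s['eef_pos'][:2]*1000;v=s['tool_rot']
print('t',round(s['t'],2),'tcp jig',((P-O)@u).round(2),((P-O)@n).round(2),'z',s['eef_pos'][2].round(4),'yaw',(2*np.degrees(np.arctan2(v[1],v[0]))+180)%360-180+0,'Ffeed,Fn,Fz,Mz',np.mean(R,0).round(3),'sd',np.std(R,0).round(2))
E
python3 m.py
python3 - <<'E'
from h import *
f=grab('side');y,x=192,227
g=grab('scene');
cv2.imwrite('pics/c5.png',np.hstack([cv2.resize(f['color'][210:290,247:327],None,fx=5,fy=5,interpolation=2),cv2.resize(g['color'][200:280,263:343],None,fx=5,fy=5,interpolation=2)]))
E
```

```text
t 7.42 tcp jig -182.93 -40.24 z 0.0445 yaw 98.7114913049611 Ffeed,Fn,Fz,Mz [ 0.023 -0.129 -1.269 -0.023] sd [0.6  0.45 0.75 0.04]
```

View pics/c5.png

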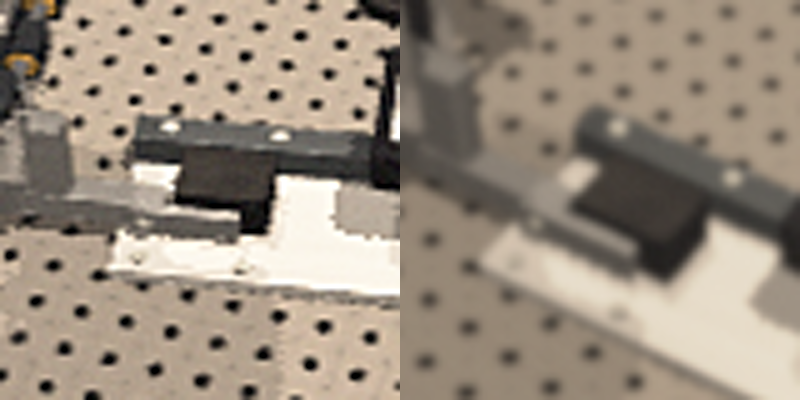

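The prong now lies along the block's outer side, tip at side-crop (238,235), and the gap to the fence is narrow but still open. There is no load yet.

Call:
{"op": "step_arm", "data": {
  "hand": [10, 10, 10, 10, 10, 10, 10, 10],
  "slide": [
    [0, 1, 0],
    [0, 2, 0],
    [0, 3, 0],
    [0, 4, 0],
    [0, 5, 0],
    [0, 6, 0],
    [0, 6.5, 0],
    [0, 6.5, 0]
  ],
  "spin": [0, 0, 0, 0, 0, 0, 0, 0]
}}

```text
t: 8.18
eef_pos: [0.547, 0.2188, 0.0445]
tool_rot: [2.046, 2.384, 0.0]
ft_force: [0.1, 0.0, -0.7]
gripper_width: 0.163
grasp_force: 60.0
```

```bash
python3 m.py
```

```text
t 8.48 tcp jig -182.97 -33.64 z 0.0445 yaw 98.71599833448767 Ffeed,Fn,Fz,Mz [ 0.232 -0.347 -1.079 -0.012] sd [0.61 0.64 0.51 0.03]
```

Call:
{"op": "step_arm", "data": {
  "hand": [10, 10, 10],
  "slide": [
    [0, 0.5, 0],
    [0, 1, 0],
    [0, 1, 0]
  ],
  "spin": [0, 0, 0]
}}

```text
t: 8.73
eef_pos: [0.5476, 0.2189, 0.0444]
tool_rot: [-2.046, -2.383, 0.0]
ft_force: [-0.2, 0.1, -1.3]
gripper_width: 0.167
grasp_force: 60.0
```

```bash
python3 m.py
```

```text
t 9.03 tcp jig -182.95 -32.86 z 0.0444 yaw 98.70684229608054 Ffeed,Fn,Fz,Mz [ 0.032 -1.037 -1.056 -0.063] sd [0.26 0.15 0.22 0.04]
```

Call:
{"op": "step_arm", "data": {
  "hand": [10, 10],
  "slide": [
    [0, 0.4, 0],
    [0, 0.4, 0]
  ],
  "spin": [0, 0]
}}

```text
t: 9.2
eef_pos: [0.5482, 0.219, 0.0444]
tool_rot: [2.046, 2.384, 0.0]
ft_force: [-0.9, -0.2, -1.0]
gripper_width: 0.166
grasp_force: 60.0
```

```bash
python3 m.py
```

```text
t 9.5 tcp jig -182.95 -32.3 z 0.0445 yaw 98.70998417571047 Ffeed,Fn,Fz,Mz [ 0.05  -0.771 -1.362 -0.071] sd [0.31 0.56 0.61 0.02]
```

Call:
{"op": "step_arm", "data": {
  "hand": [10, 10],
  "slide": [
    [0, 0.4, 0],
    [0, 0.4, 0]
  ],
  "spin": [0, 0]
}}

```text
t: 9.67
eef_pos: [0.5486, 0.219, 0.0445]
tool_rot: [2.046, 2.384, 0.0]
ft_force: [-0.3, 0.0, -1.2]
gripper_width: 0.167
grasp_force: 60.0
```

```bash
python3 m.py
```

```text
t 9.97 tcp jig -182.98 -31.94 z 0.0445 yaw 98.71021722650602 Ffeed,Fn,Fz,Mz [ 1.000e-03 -6.340e-01 -1.439e+00 -4.300e-02] sd [0.65 0.5  0.32 0.02]
```

Call:
{"op": "step_arm", "data": {
  "hand": [10, 10],
  "slide": [
    [0, 0.5, 0],
    [0, 0.5, 0]
  ],
  "spin": [0, 0]
}}

```text
t: 10.13
eef_pos: [0.5491, 0.2191, 0.0444]
tool_rot: [2.046, 2.384, 0.0]
ft_force: [0.1, 0.8, -1.4]
gripper_width: 0.167
grasp_force: 60.0
```

```bash
python3 m.py
```

```text
t 10.43 tcp jig -182.98 -31.46 z 0.0445 yaw 98.7096599127508 Ffeed,Fn,Fz,Mz [ 0.321 -0.426 -1.139 -0.048] sd [0.2  0.52 0.44 0.02]
```

Call:
{"op": "step_arm", "data": {
  "hand": [10, 10],
  "slide": [
    [0, 0.4, 0],
    [0, 0.4, 0]
  ],
  "spin": [0, 0]
}}

```text
t: 10.6
eef_pos: [0.5494, 0.2192, 0.0445]
tool_rot: [-2.046, -2.384, -0.0]
ft_force: [-0.4, -0.4, -1.8]
gripper_width: 0.168
grasp_force: 60.0
```

```bash
python3 m.py
```

```text
t 10.9 tcp jig -182.93 -31.09 z 0.0444 yaw 98.70854862283477 Ffeed,Fn,Fz,Mz [ 0.015 -0.208 -1.172 -0.045] sd [0.54 0.3  0.81 0.01]
```

```bash
sed -i 's/range(6)/range(4)/' m.py
```

Call:
{"op": "step_arm", "data": {
  "hand": [10, 10],
  "slide": [
    [0, 0.5, 0],
    [0, 0.5, 0]
  ],
  "spin": [0, 0]
}}

```text
t: 11.07
eef_pos: [0.55, 0.2192, 0.0445]
tool_rot: [2.046, 2.384, 0.0]
ft_force: [-0.3, -0.2, -1.6]
gripper_width: 0.168
grasp_force: 60.0
```

```bash
python3 m.py
```

```text
t 11.27 tcp jig -182.95 -30.51 z 0.0445 yaw 98.70840237978865 Ffeed,Fn,Fz,Mz [-0.23  -0.255 -1.202 -0.029] sd [0.53 0.65 0.69 0.02]
```

Call:
{"op": "step_arm", "data": {
  "hand": [10, 10],
  "slide": [
    [0, 0.4, 0],
    [0, 0.4, 0]
  ],
  "spin": [0, 0]
}}

```text
t: 11.43
eef_pos: [0.5501, 0.2193, 0.0444]
tool_rot: [-2.046, -2.383, 0.001]
ft_force: [-0.6, 0.1, -1.2]
gripper_width: 0.164
grasp_force: 60.0
```

```bash
python3 m.py
```

```text
t 11.63 tcp jig -182.94 -30.37 z 0.0444 yaw 98.70637070446782 Ffeed,Fn,Fz,Mz [ 0.21  -0.999 -0.703 -0.082] sd [0.53 0.42 0.1  0.04]
```

Call:
{"op": "step_arm", "data": {
  "hand": [10, 10],
  "slide": [
    [0, 0.4, 0],
    [0, 0.4, 0]
  ],
  "spin": [0, 0]
}}

```text
t: 11.8
eef_pos: [0.5503, 0.2193, 0.0444]
tool_rot: [-2.046, -2.383, 0.001]
ft_force: [-1.8, 0.4, -0.0]
gripper_width: 0.168
grasp_force: 60.0
```

```bash
python3 m.py
```

```text
t 12.0 tcp jig -182.95 -30.11 z 0.0444 yaw 98.70289287861516 Ffeed,Fn,Fz,Mz [ 0.124 -1.576  0.059 -0.181] sd [0.09 0.1  0.26 0.01]
```

Call:
{"op": "step_arm", "data": {
  "hand": [10, 10],
  "slide": [
    [0, 0.2, 0],
    [0, 0.2, 0]
  ],
  "spin": [0, 0]
}}

```text
t: 12.17
eef_pos: [0.5505, 0.2193, 0.0443]
tool_rot: [-2.046, -2.383, 0.001]
ft_force: [-2.5, -0.1, -0.0]
gripper_width: 0.167
grasp_force: 60.0
```

```bash
python3 m.py
```

```text
t 12.37 tcp jig -182.96 -29.94 z 0.0443 yaw 98.70167543344536 Ffeed,Fn,Fz,Mz [-0.266 -3.069  0.035 -0.275] sd [0.45 0.53 0.64 0.02]
```

Fence contact felt at tcp y≈-30.4, with a stiffness of about 4–5 N/mm. Next, bring up the push face.

Call:
{"op": "step_arm", "data": {
  "hand": [10, 10, 10, 10, 10],
  "slide": [
    [-1, 0, 0],
    [-2, 0, 0],
    [-3, 0, 0],
    [-4, 0, 0],
    [-4, 0, 0]
  ],
  "spin": [0, 0, 0, 0, 0]
}}

```text
t: 12.78
eef_pos: [0.5511, 0.2154, 0.0442]
tool_rot: [-2.046, -2.383, 0.001]
ft_force: [-3.6, 0.4, -2.5]
gripper_width: 0.166
grasp_force: 60.0
```

```bash
python3 m.py
```

```text
t 12.98 tcp jig -178.97 -29.93 z 0.0442 yaw 98.70490405073775 Ffeed,Fn,Fz,Mz [-1.613 -3.261 -2.505 -0.285] sd [0.38 0.14 0.27 0.02]
```

Call:
{"op": "step_arm", "data": {
  "hand": [10, 10, 10, 10, 10],
  "slide": [
    [-1, 0, 0],
    [-2, 0, 0],
    [-3, 0, 0],
    [-4, 0, 0],
    [-4, 0, 0]
  ],
  "spin": [0, 0, 0, 0, 0]
}}

```text
t: 13.4
eef_pos: [0.5519, 0.2113, 0.0443]
tool_rot: [-2.046, -2.383, 0.001]
ft_force: [-3.5, 1.7, -2.7]
gripper_width: 0.161
grasp_force: 60.0
```

```bash
python3 m.py
python3 - <<'E'
from h import *
f=grab('side')
g=grab('scene')
cv2.imwrite('pics/c6.png',np.hstack([cv2.resize(f['color'][215:275,262:322],None,fx=6.6,fy=6.6,interpolation=2),cv2.resize(g['color'][210:270,280:340],None,fx=6.6,fy=6.6,interpolation=2)]))
E
```

```text
t 13.6 tcp jig -174.83 -29.82 z 0.0443 yaw 98.7084415871044 Ffeed,Fn,Fz,Mz [-2.089 -3.544 -1.741 -0.324] sd [0.58 0.23 0.65 0.01]
```

View pics/c6.png

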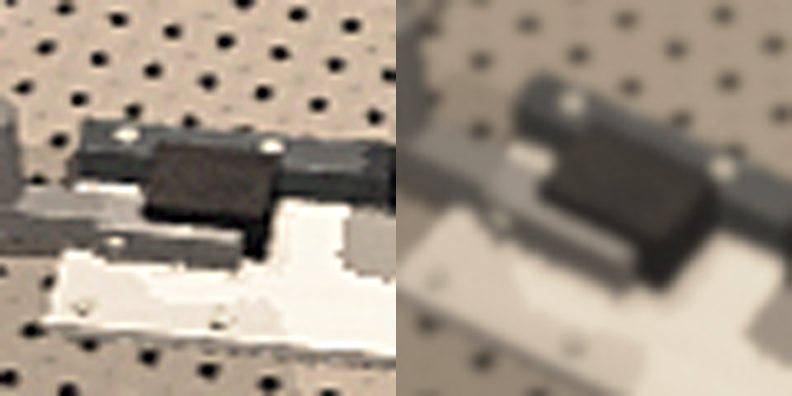

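The block is in the notch and flush against the fence: block rear at about (148,200) and the prong along its side to (240,245) in the left crop. The pressure sits too far back, so I'll toe in slightly.

Call:
{"op": "step_arm", "data": {
  "hand": [10, 10, 10, 10, 10, 10, 10],
  "slide": [
    [-1, -0.1, 0],
    [-2, -0.15, 0],
    [-3, -0.15, 0],
    [-4, -0.15, 0],
    [-5, -0.15, 0],
    [-6, -0.15, 0],
    [-6, -0.15, 0]
  ],
  "spin": [-0.001, -0.003, -0.003, -0.003, -0.003, -0.003, -0.003]
}}

```text
t: 14.28
eef_pos: [0.5527, 0.2055, 0.0444]
tool_rot: [-2.043, -2.386, 0.0]
ft_force: [-5.2, 1.0, -1.4]
gripper_width: 0.171
grasp_force: 60.1
```

```bash
python3 m.py
```

```text
t 14.48 tcp jig -168.99 -29.94 z 0.0444 yaw 98.87975328562646 Ffeed,Fn,Fz,Mz [-2.245 -4.272 -1.963 -0.342] sd [0.55 0.49 0.14 0.04]
```

Call:
{"op": "step_arm", "data": {
  "hand": [10, 10, 10],
  "slide": [
    [0, -0.25, 0],
    [0, -0.5, 0],
    [0, -0.5, 0]
  ],
  "spin": [-0.003, -0.006, -0.006]
}}

```text
t: 14.73
eef_pos: [0.5522, 0.2054, 0.0444]
tool_rot: [-2.035, -2.393, 0.0]
ft_force: [-5.4, 1.9, -2.4]
gripper_width: 0.171
grasp_force: 60.1
```

```bash
sed 's/range(4)/range(8)/' m.py > m8.py; python3 m8.py
```

```text
t 15.13 tcp jig -168.95 -30.39 z 0.0444 yaw 99.22466918636621 Ffeed,Fn,Fz,Mz [-2.341 -4.257 -2.145 -0.372] sd [0.37 0.4  0.42 0.04]
```

Call:
{"op": "step_arm", "data": {
  "hand": [10, 10, 10],
  "slide": [
    [0, -0.15, 0],
    [0, -0.35, 0],
    [0, -0.35, 0]
  ],
  "spin": [-0.002, -0.004, -0.004]
}}

```text
t: 15.38
eef_pos: [0.5519, 0.2054, 0.0444]
tool_rot: [-2.031, -2.397, 0.0]
ft_force: [-4.7, 1.9, -2.5]
gripper_width: 0.166
grasp_force: 60.1
```

```bash
python3 m8.py
```

```text
t 15.78 tcp jig -168.97 -30.74 z 0.0444 yaw 99.4546242573366 Ffeed,Fn,Fz,Mz [-2.419 -4.362 -2.253 -0.388] sd [0.49 0.25 0.39 0.03]
```

Call:
{"op": "step_arm", "data": {
  "hand": [10, 10, 10, 10, 10, 10, 10, 10, 10, 10],
  "slide": [
    [-1, -0.2, 0],
    [-3, -0.5, 0],
    [-5, -0.5, 0],
    [-7, -0.5, 0],
    [-9, -0.5, 0],
    [-11, -0.5, 0],
    [-13, -0.5, 0],
    [-14.5, -0.5, 0],
    [-15, -0.5, 0],
    [-15, -0.5, 0]
  ],
  "spin": [-0.002, -0.006, -0.006, -0.006, -0.006, -0.006, -0.006, -0.006, -0.006, -0.006]
}}

```text
t: 16.62
eef_pos: [0.5539, 0.1904, 0.0444]
tool_rot: [-2.024, -2.402, 0.0]
ft_force: [-5.0, 0.3, -2.9]
gripper_width: 0.166
grasp_force: 60.1
```

```bash
python3 m.py
python3 - <<'E'
from h import *
f=grab('side');cv2.imwrite('pics/c7.png',cv2.resize(f['color'][215:285,265:345],None,fx=8,fy=8,interpolation=2))
E
```

```text
t 16.82 tcp jig -153.89 -30.95 z 0.0444 yaw 99.79142858795512 Ffeed,Fn,Fz,Mz [-2.335 -4.372 -2.269 -0.454] sd [0.32 0.3  0.28 0.03]
```

View pics/c7.png

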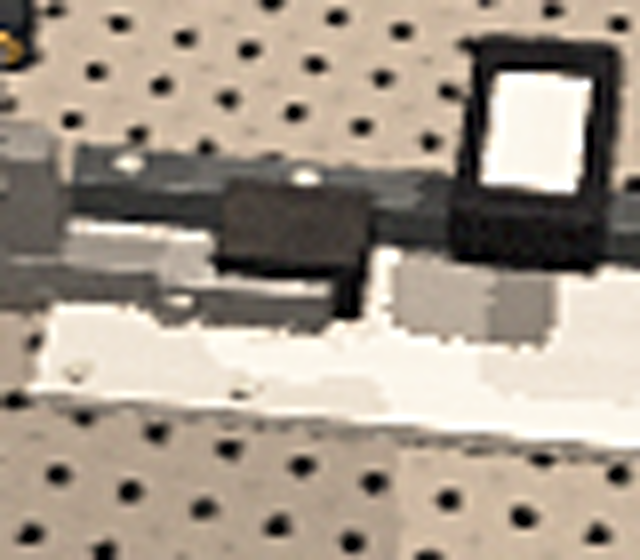

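The block is flush with the fence and seated in the notch (block (225–370,180–310), scan head right at (535,150)). The load is now about 4.3 N, centred mid-prong. Feeding on.

Call:
{"op": "step_arm", "data": {
  "hand": [10, 10, 10, 10, 10, 10, 10, 10, 10, 10, 10, 10],
  "slide": [
    [-1, -0.02, 0],
    [-3, -0.06, 0],
    [-5, -0.1, 0],
    [-7, -0.14, 0],
    [-9, -0.18, 0],
    [-11, -0.22, 0],
    [-13, -0.26, 0],
    [-15, -0.3, 0],
    [-17, -0.34, 0],
    [-19, -0.38, 0],
    [-20, -0.4, 0],
    [-20, -0.4, 0]
  ],
  "spin": [0, 0, 0, 0, 0, 0, 0, 0, 0, 0, 0, 0]
}}

```text
t: 17.87
eef_pos: [0.5571, 0.1704, 0.0444]
tool_rot: [2.024, 2.403, -0.0]
ft_force: [-4.2, 0.7, -2.5]
gripper_width: 0.17
grasp_force: 60.1
```

```bash
python3 m.py
```

```text
t 18.07 tcp jig -133.65 -30.84 z 0.0444 yaw 99.80085176842516 Ffeed,Fn,Fz,Mz [-1.433 -3.624 -1.772 -0.451] sd [0.81 0.54 0.09 0.02]
```

Call:
{"op": "step_arm", "data": {
  "hand": [10, 10, 10, 10, 10, 10, 10, 10, 10, 10],
  "slide": [
    [-1, -0.02, 0],
    [-3, -0.06, 0],
    [-5, -0.1, 0],
    [-7, -0.14, 0],
    [-9, -0.18, 0],
    [-11, -0.22, 0],
    [-13, -0.26, 0],
    [-15, -0.3, 0],
    [-16, -0.32, 0],
    [-16, -0.32, 0]
  ],
  "spin": [0, 0, 0, 0, 0, 0, 0, 0, 0, 0]
}}

```text
t: 18.9
eef_pos: [0.5596, 0.1545, 0.0445]
tool_rot: [2.023, 2.402, -0.0]
ft_force: [-4.1, 0.5, -3.1]
gripper_width: 0.167
grasp_force: 60.1
```

```bash
python3 m.py
```

```text
t 19.1 tcp jig -117.51 -30.81 z 0.0444 yaw 99.8014758784737 Ffeed,Fn,Fz,Mz [-0.669 -3.361 -2.338 -0.418] sd [0.44 0.48 0.58 0.03]
```

Call:
{"op": "step_arm", "data": {
  "hand": [10, 10, 10, 10, 10, 10, 10],
  "slide": [
    [-1, -0.02, 0],
    [-2, -0.04, 0],
    [-3, -0.06, 0],
    [-4, -0.08, 0],
    [-5, -0.1, 0],
    [-6, -0.12, 0],
    [-6, -0.12, 0]
  ],
  "spin": [0, 0, 0, 0, 0, 0, 0]
}}

```text
t: 19.68
eef_pos: [0.5603, 0.1489, 0.0445]
tool_rot: [-2.024, -2.403, -0.0]
ft_force: [-3.9, 1.4, -2.2]
gripper_width: 0.169
grasp_force: 60.1
```

```bash
python3 m.py
```

```text
t 19.88 tcp jig -111.92 -30.89 z 0.0445 yaw 99.80021362811715 Ffeed,Fn,Fz,Mz [-2.307 -3.417 -1.901 -0.412] sd [0.42 0.2  0.13 0.02]
```

Call:
{"op": "step_arm", "data": {
  "hand": [10, 10, 10, 10, 10, 10, 10],
  "slide": [
    [-1, 0.1, 0],
    [-2, 0.15, 0],
    [-3, 0.15, 0],
    [-4, 0.15, 0],
    [-5, 0.13, 0],
    [-6, 0.12, 0],
    [-6, 0.12, 0]
  ],
  "spin": [0, 0, 0, 0, 0, 0, 0]
}}

```text
t: 20.47
eef_pos: [0.5613, 0.1434, 0.0445]
tool_rot: [-2.023, -2.402, -0.0]
ft_force: [-5.5, 2.5, -1.7]
gripper_width: 0.168
grasp_force: 60.1
```

```bash
python3 m.py
```

```text
t 20.67 tcp jig -106.25 -30.8 z 0.0445 yaw 99.79491124837693 Ffeed,Fn,Fz,Mz [-3.588 -3.782 -1.812 -0.394] sd [0.63 0.51 0.38 0.03]
```

Call:
{"op": "step_arm", "data": {
  "hand": [10, 10, 10, 10, 10, 10, 10],
  "slide": [
    [-1, -0.01, 0],
    [-2, -0.03, 0],
    [-3, -0.05, 0],
    [-4, -0.07, 0],
    [-5, -0.08, 0],
    [-6, -0.09, 0],
    [-6, -0.09, 0]
  ],
  "spin": [0, 0, 0, 0, 0, 0, 0]
}}

```text
t: 21.25
eef_pos: [0.5624, 0.1368, 0.0444]
tool_rot: [2.024, 2.403, -0.001]
ft_force: [-3.3, 1.3, -2.8]
gripper_width: 0.164
grasp_force: 60.1
```

```bash
python3 m.py
```

```text
t 21.45 tcp jig -99.62 -30.63 z 0.0444 yaw 99.79690104389243 Ffeed,Fn,Fz,Mz [-1.168 -3.853 -2.259 -0.432] sd [0.36 0.21 0.16 0.04]
```

Call:
{"op": "step_arm", "data": {
  "hand": [10, 10, 10, 10, 10, 10, 10, 10, 10, 10, 10, 10],
  "slide": [
    [-1, -0.01, 0],
    [-3, -0.04, 0],
    [-5, -0.07, 0],
    [-7, -0.1, 0],
    [-9, -0.13, 0],
    [-11, -0.16, 0],
    [-13, -0.19, 0],
    [-15, -0.22, 0],
    [-17, -0.25, 0],
    [-19, -0.28, 0],
    [-20, -0.29, 0],
    [-20, -0.29, 0]
  ],
  "spin": [0, 0, 0, 0, 0, 0, 0, 0, 0, 0, 0, 0]
}}

```text
t: 22.45
eef_pos: [0.5656, 0.117, 0.0444]
tool_rot: [2.024, 2.403, -0.0]
ft_force: [-4.6, 0.9, -2.6]
gripper_width: 0.166
grasp_force: 60.1
```

```bash
python3 m.py
```

```text
t 22.65 tcp jig -79.57 -30.52 z 0.0444 yaw 99.80362637689336 Ffeed,Fn,Fz,Mz [-1.083 -3.459 -2.472 -0.415] sd [0.44 0.45 0.34 0.02]
```

Call:
{"op": "step_arm", "data": {
  "hand": [10, 10, 10, 10, 10, 10, 10, 10, 10],
  "slide": [
    [-1, -0.01, 0],
    [-3, -0.04, 0],
    [-5, -0.07, 0],
    [-7, -0.1, 0],
    [-9, -0.13, 0],
    [-11, -0.16, 0],
    [-13, -0.19, 0],
    [-14, -0.21, 0],
    [-14, -0.21, 0]
  ],
  "spin": [0, 0, 0, 0, 0, 0, 0, 0, 0]
}}

```text
t: 23.4
eef_pos: [0.5678, 0.1031, 0.0444]
tool_rot: [2.024, 2.403, -0.0]
ft_force: [-3.9, 0.9, -3.0]
gripper_width: 0.168
grasp_force: 60.1
```

```bash
python3 m.py
```

```text
t 23.6 tcp jig -65.52 -30.48 z 0.0444 yaw 99.7991874820865 Ffeed,Fn,Fz,Mz [-0.667 -3.989 -2.582 -0.358] sd [0.64 0.19 0.22 0.01]
```

Call:
{"op": "step_arm", "data": {
  "hand": [10, 10, 10, 10, 10, 10, 10, 10, 10, 10],
  "slide": [
    [-1, 0, 0],
    [-2.5, -0.02, 0],
    [-4, -0.04, 0],
    [-5.5, -0.06, 0],
    [-7, -0.08, 0],
    [-8.5, -0.1, 0],
    [-10, -0.12, 0],
    [-11.5, -0.14, 0],
    [-12, -0.15, 0],
    [-12, -0.15, 0]
  ],
  "spin": [0, 0, 0, 0, 0, 0, 0, 0, 0, 0]
}}

```text
t: 24.43
eef_pos: [0.5696, 0.0914, 0.0444]
tool_rot: [2.024, 2.403, -0.0]
ft_force: [-3.6, 1.5, -1.9]
gripper_width: 0.17
grasp_force: 60.1
```

```bash
python3 m.py
```

```text
t 24.63 tcp jig -53.69 -30.43 z 0.0444 yaw 99.80144140483134 Ffeed,Fn,Fz,Mz [-1.242 -3.661 -2.319 -0.415] sd [0.42 0.39 0.34 0.04]
```

Call:
{"op": "step_arm", "data": {
  "hand": [10, 10, 10, 10, 10, 10, 10, 10, 10, 10],
  "slide": [
    [-1, -0.01, 0],
    [-2, -0.02, 0],
    [-3, -0.04, 0],
    [-4, -0.06, 0],
    [-5, -0.07, 0],
    [-6, -0.09, 0],
    [-7, -0.1, 0],
    [-8, -0.12, 0],
    [-9, -0.13, 0],
    [-9, -0.13, 0]
  ],
  "spin": [0, 0, 0, 0, 0, 0, 0, 0, 0, 0]
}}

```text
t: 25.47
eef_pos: [0.5709, 0.0829, 0.0444]
tool_rot: [-2.023, -2.403, -0.0]
ft_force: [-3.4, 2.4, -2.0]
gripper_width: 0.168
grasp_force: 60.1
```

```bash
python3 m.py
```

```text
t 25.67 tcp jig -44.98 -30.39 z 0.0445 yaw 99.80415656199085 Ffeed,Fn,Fz,Mz [-2.432 -4.195 -1.187 -0.364] sd [0.17 0.3  0.48 0.02]
```

Call:
{"op": "step_arm", "data": {
  "hand": [10, 10, 10, 10, 10, 10, 10, 10, 10],
  "slide": [
    [-1, -0.01, 0],
    [-2, -0.03, 0],
    [-3, -0.04, 0],
    [-4, -0.06, 0],
    [-5, -0.07, 0],
    [-6, -0.09, 0],
    [-6.5, -0.1, 0],
    [-7, -0.1, 0],
    [-7, -0.1, 0]
  ],
  "spin": [0, 0, 0, 0, 0, 0, 0, 0, 0]
}}

```text
t: 26.42
eef_pos: [0.5722, 0.0757, 0.0445]
tool_rot: [2.024, 2.403, 0.0]
ft_force: [-4.2, 0.5, -2.4]
gripper_width: 0.166
grasp_force: 60.1
```

```bash
python3 m.py
```

```text
t 26.62 tcp jig -37.75 -30.25 z 0.0445 yaw 99.8029459301784 Ffeed,Fn,Fz,Mz [-1.437 -3.517 -2.682 -0.348] sd [0.42 0.24 0.47 0.04]
```

Call:
{"op": "step_arm", "data": {
  "hand": [10, 10, 10, 10],
  "slide": [
    [-0.4, 0, 0],
    [-0.8, -0.01, 0],
    [-1.2, -0.02, 0],
    [-1.5, -0.02, 0]
  ],
  "spin": [0, 0, 0, 0]
}}

```text
t: 26.95
eef_pos: [0.5723, 0.0745, 0.0445]
tool_rot: [-2.024, -2.403, -0.0]
ft_force: [-4.1, 0.9, -1.9]
gripper_width: 0.166
grasp_force: 60.1
```

Call:
{"op": "step_arm", "data": {
  "hand": [10, 10, 10, 10],
  "slide": [
    [-0.4, 0, 0],
    [-0.8, -0.01, 0],
    [-1, -0.02, 0],
    [-1, -0.02, 0]
  ],
  "spin": [0, 0, 0, 0]
}}

```text
t: 27.28
eef_pos: [0.5725, 0.0734, 0.0445]
tool_rot: [2.024, 2.403, 0.0]
ft_force: [-3.9, 1.9, -1.9]
gripper_width: 0.165
grasp_force: 60.1
```

```bash
python3 m.py
```

```text
t 27.48 tcp jig -35.4 -30.28 z 0.0445 yaw 99.7968895966074 Ffeed,Fn,Fz,Mz [-1.938 -2.965 -2.174 -0.353] sd [0.47 0.38 0.29 0.03]
```

Call:
{"op": "step_arm", "data": {
  "hand": [10, 10, 10, 10, 10],
  "slide": [
    [-0.4, 0.05, 0],
    [-0.8, 0.1, 0],
    [-1.2, 0.1, 0],
    [-1.5, 0.1, 0],
    [-1.5, 0.1, 0]
  ],
  "spin": [0, 0, 0, 0, 0]
}}

```text
t: 27.9
eef_pos: [0.5728, 0.0719, 0.0445]
tool_rot: [-2.024, -2.403, 0.0]
ft_force: [-3.9, 1.1, -2.2]
gripper_width: 0.167
grasp_force: 60.1
```

```bash
python3 m.py
```

```text
t 28.1 tcp jig -33.87 -30.21 z 0.0444 yaw 99.79599920151816 Ffeed,Fn,Fz,Mz [-2.021 -3.376 -2.184 -0.361] sd [0.49 0.5  0.32 0.01]
```

Call:
{"op": "step_arm", "data": {
  "hand": [10, 10, 10, 10],
  "slide": [
    [-0.3, 0, 0],
    [-0.6, -0.01, 0],
    [-0.8, -0.01, 0],
    [-0.8, -0.01, 0]
  ],
  "spin": [0, 0, 0, 0]
}}

```text
t: 28.43
eef_pos: [0.5729, 0.0712, 0.0445]
tool_rot: [-2.024, -2.403, -0.0]
ft_force: [-3.7, 1.5, -2.4]
gripper_width: 0.166
grasp_force: 60.1
```

```bash
python3 m.py
```

```text
t 28.63 tcp jig -33.11 -30.18 z 0.0445 yaw 99.80029469509367 Ffeed,Fn,Fz,Mz [-1.987 -3.179 -2.253 -0.389] sd [0.41 0.47 0.13 0.02]
```

Call:
{"op": "step_arm", "data": {
  "hand": [10, 10, 10, 10],
  "slide": [
    [-0.3, 0.03, 0],
    [-0.6, 0.05, 0],
    [-0.8, 0.05, 0],
    [-0.8, 0.05, 0]
  ],
  "spin": [0, 0, 0, 0]
}}

```text
t: 28.97
eef_pos: [0.5731, 0.0704, 0.0444]
tool_rot: [-2.024, -2.403, 0.0]
ft_force: [-4.2, 1.4, -2.0]
gripper_width: 0.165
grasp_force: 60.1
```

Call:
{"op": "step_arm", "data": {
  "hand": [10, 10, 10],
  "slide": [
    [-0.2, 0, 0],
    [-0.4, 0, 0],
    [-0.5, -0.01, 0]
  ],
  "spin": [0, 0, 0]
}}

```text
t: 29.22
eef_pos: [0.5732, 0.0699, 0.0444]
tool_rot: [-2.024, -2.403, 0.0]
ft_force: [-3.5, 1.1, -2.3]
gripper_width: 0.163
grasp_force: 60.1
```

Call:
{"op": "step_arm", "data": {
  "hand": [10, 10, 10],
  "slide": [
    [-0.2, 0, 0],
    [-0.4, 0, 0],
    [-0.5, -0.01, 0]
  ],
  "spin": [0, 0, 0]
}}

```text
t: 29.47
eef_pos: [0.5732, 0.0694, 0.0444]
tool_rot: [-2.024, -2.403, 0.0]
ft_force: [-3.7, 2.2, -1.7]
gripper_width: 0.169
grasp_force: 60.1
```

```bash
python3 m.py
```

```text
t 29.67 tcp jig -31.3 -30.14 z 0.0445 yaw 99.80162942845641 Ffeed,Fn,Fz,Mz [-2.03  -3.217 -1.772 -0.384] sd [0.33 0.52 0.45 0.02]
```

Call:
{"op": "step_arm", "data": {
  "hand": [10, 10, 10],
  "slide": [
    [-0.2, 0.05, 0],
    [-0.4, 0.1, 0],
    [-0.5, 0.1, 0]
  ],
  "spin": [0, 0, 0]
}}

```text
t: 29.92
eef_pos: [0.5734, 0.069, 0.0444]
tool_rot: [-2.024, -2.403, 0.0]
ft_force: [-4.6, 1.4, -2.0]
gripper_width: 0.166
grasp_force: 60.1
```

Call:
{"op": "step_arm", "data": {
  "hand": [10, 10, 10],
  "slide": [
    [-0.2, 0, 0],
    [-0.4, 0, 0],
    [-0.5, -0.01, 0]
  ],
  "spin": [0, 0, 0]
}}

```text
t: 30.17
eef_pos: [0.5735, 0.0685, 0.0444]
tool_rot: [-2.024, -2.403, 0.0]
ft_force: [-4.2, 2.2, -1.7]
gripper_width: 0.169
grasp_force: 60.1
```

Call:
{"op": "step_arm", "data": {
  "hand": [10, 10, 10],
  "slide": [
    [-0.2, 0, 0],
    [-0.4, 0, 0],
    [-0.5, -0.01, 0]
  ],
  "spin": [0, 0, 0]
}}

```text
t: 30.42
eef_pos: [0.5736, 0.0679, 0.0445]
tool_rot: [-2.024, -2.403, 0.0]
ft_force: [-5.1, 1.6, -1.4]
gripper_width: 0.165
grasp_force: 60.1
```

```bash
python3 m.py
```

```text
t 30.62 tcp jig -29.81 -30.08 z 0.0444 yaw 99.79694438962042 Ffeed,Fn,Fz,Mz [-2.382 -3.284 -1.621 -0.405] sd [0.4  0.75 0.29 0.03]
```

Call:
{"op": "step_arm", "data": {
  "hand": [10, 10, 10],
  "slide": [
    [-0.2, 0, 0],
    [-0.4, 0, 0],
    [-0.5, -0.01, 0]
  ],
  "spin": [0, 0, 0]
}}

```text
t: 30.87
eef_pos: [0.5736, 0.0675, 0.0444]
tool_rot: [-2.024, -2.403, -0.0]
ft_force: [-4.2, 2.9, -1.4]
gripper_width: 0.165
grasp_force: 60.1
```

Call:
{"op": "step_arm", "data": {
  "hand": [10, 10, 10],
  "slide": [
    [-0.2, 0, 0],
    [-0.4, 0, 0],
    [-0.5, -0.01, 0]
  ],
  "spin": [0, 0, 0]
}}

```text
t: 31.12
eef_pos: [0.5737, 0.0675, 0.0445]
tool_rot: [-2.023, -2.402, -0.001]
ft_force: [-4.7, 3.5, -1.1]
gripper_width: 0.169
grasp_force: 60.1
```

```bash
python3 m.py
python3 - <<'E'
from h import *
O=np.array([607.8,43]);a=np.radians(-81.3);u=np.array([np.cos(a),np.sin(a)]);n=np.array([-u[1],u[0]])
f=grab('side')
for nm,p,z in(('c7 rear',(291.9,247.8),.04),('c7 front',(310.9,248.5),.04)):
    P=ray(f,[p],z)[0,:2]*1000;print(nm,((P-O)@u).round(1),((P-O)@n).round(1))
# brightness along the bed line in front of the block: y=-20 outwards, z at bed/top
for y,z in((-30,.01),(-34,.01),(-25,.04),(-15,.04)):
    L=[]
    for x in range(40,122,3):
        p=O+x*u+y*n;uv=proj(f,[[p[0]/1e3,p[1]/1e3,z]])[0];L.append(int(f['color'][int(round(uv[1])),int(round(uv[0]))].mean()))
    print(y,z,L)
E
```

```text
t 31.32 tcp jig -29.39 -30.05 z 0.0445 yaw 99.79517921378431 Ffeed,Fn,Fz,Mz [-3.923 -4.249 -1.421 -0.42 ] sd [0.47 0.6  0.52 0.01]
c7 rear -68.5 -40.7
c7 front -18.8 -36.8
-30 0.01 [192, 249, 78, 83, 88, 90, 87, 86, 92, 88, 85, 85, 81, 79, 88, 90, 88, 73, 26, 6, 31, 73, 88, 95, 100, 90, 105, 242]
-34 0.01 [142, 145, 156, 84, 80, 82, 86, 85, 82, 87, 84, 84, 86, 79, 81, 80, 78, 107, 144, 88, 87, 98, 103, 101, 99, 96, 136, 238]
-25 0.04 [12, 18, 18, 10, 0, 27, 62, 45, 54, 61, 61, 59, 60, 55, 57, 55, 53, 59, 59, 65, 69, 107, 173, 254, 243, 124, 96, 207]
-15 0.04 [23, 20, 24, 13, 12, 35, 62, 53, 49, 57, 62, 62, 62, 58, 55, 61, 58, 60, 64, 58, 59, 76, 104, 105, 100, 103, 49, 163]
```

Call:
{"op": "step_arm", "data": {
  "hand": [10, 10, 10],
  "slide": [
    [-0.2, 0, 0],
    [-0.3, 0, 0],
    [-0.3, 0, 0]
  ],
  "spin": [0, 0, 0]
}}

```text
t: 31.62
eef_pos: [0.5737, 0.0675, 0.0445]
tool_rot: [-2.023, -2.402, -0.001]
ft_force: [-3.9, 4.1, -1.0]
gripper_width: 0.166
grasp_force: 60.1
```

```bash
python3 m.py
```

```text
t 31.82 tcp jig -29.37 -30.06 z 0.0445 yaw 99.79288736343432 Ffeed,Fn,Fz,Mz [-4.983 -4.053 -1.438 -0.442] sd [0.47 0.39 0.33 0.04]
```

At the stop, with feed force up to 5 N and no further advance. Backing off diagonally, then retreating out from under the head.

Call:
{"op": "step_arm", "data": {
  "hand": [10, 10, 10, 10, 10, 10, 10, 10, 10, 10, 10, 10, 10],
  "slide": [
    [0.3, -0.3, 0],
    [0.6, -0.6, 0],
    [1, -1, 0],
    [1.5, -1.5, 0],
    [2, -2.2, 0],
    [3, -3.2, 0],
    [4, -5, 0],
    [5, -7, 0],
    [7, -9, 0],
    [9, -11, 0],
    [10, -12, 0],
    [10, -12, 0],
    [10, -12, 0]
  ],
  "spin": [0, 0, 0, 0, 0, 0, 0, 0, 0, 0, 0, 0, 0]
}}

```text
t: 32.9
eef_pos: [0.5603, 0.0746, 0.0445]
tool_rot: [2.023, 2.403, 0.0]
ft_force: [0.1, 0.2, -1.5]
gripper_width: 0.165
grasp_force: 60.0
```

```bash
python3 m.py
```

```text
t 33.1 tcp jig -38.2 -42.08 z 0.0445 yaw 99.79736863600397 Ffeed,Fn,Fz,Mz [-0.187  0.174 -1.64   0.004] sd [0.42 0.34 0.48 0.02]
```

Call:
{"op": "step_arm", "data": {
  "hand": [10, 10, 10, 10, 10, 10, 10, 10, 10, 10, 10, 10, 10, 10],
  "slide": [
    [3, -1, 0],
    [8, -2, 0],
    [16, -3, 0],
    [26, -4, 0],
    [38, -5, 0],
    [50, -6, 0],
    [62, -7, 0],
    [74, -8, 0],
    [86, -9, 0],
    [96, -10, 0],
    [104, -10, 0],
    [108, -10, 0],
    [110, -10, 0],
    [110, -10, 0]
  ],
  "spin": [0, 0, 0, 0, 0, 0, 0, 0, 0, 0, 0, 0, 0, 0]
}}

```text
t: 34.27
eef_pos: [0.5317, 0.1815, 0.0445]
tool_rot: [2.023, 2.403, 0.0]
ft_force: [-0.1, -0.6, -1.4]
gripper_width: 0.165
grasp_force: 60.0
```

```bash
python3 m.py
python3 - <<'E'
from h import *
O=np.array([607.8,43]);a=np.radians(-81.3);u=np.array([np.cos(a),np.sin(a)]);n=np.array([-u[1],u[0]])
f=grab('side')
for y,z in((-37,.01),(-30,.01),(-25,.04),(-15,.04),(-5,.04),(0,.04)):
    L=[]
    for x in range(31,122,3):
        p=O+x*u+y*n;uv=proj(f,[[p[0]/1e3,p[1]/1e3,z]])[0];L.append(int(f['color'][int(round(uv[1])),int(round(uv[0]))].mean()))
    print(y,z,L)
E
```

```text
t 34.47 tcp jig -147.55 -54.22 z 0.0444 yaw 99.75311664883623 Ffeed,Fn,Fz,Mz [-0.039  0.142 -1.28   0.031] sd [0.32 0.37 0.11 0.01]
-37 0.01 [246, 218, 169, 245, 237, 239, 242, 246, 239, 240, 243, 246, 246, 249, 250, 250, 251, 236, 237, 239, 244, 245, 235, 124, 81, 111, 108, 101, 98, 144, 239]
-30 0.01 [136, 134, 130, 181, 220, 123, 116, 55, 0, 0, 0, 1, 0, 2, 11, 8, 5, 0, 0, 0, 0, 4, 6, 33, 73, 94, 98, 107, 92, 107, 244]
-25 0.04 [14, 14, 18, 20, 18, 3, 15, 17, 27, 56, 55, 57, 62, 66, 60, 60, 59, 55, 57, 57, 60, 58, 59, 75, 113, 177, 255, 244, 126, 105, 216]
-15 0.04 [25, 7, 30, 26, 19, 20, 32, 23, 34, 62, 58, 53, 61, 68, 63, 62, 55, 62, 63, 62, 60, 66, 59, 62, 81, 105, 101, 103, 113, 58, 169]
-5 0.04 [47, 45, 48, 34, 43, 48, 49, 40, 28, 46, 55, 50, 60, 52, 50, 55, 55, 53, 50, 60, 57, 53, 53, 54, 78, 100, 97, 101, 101, 85, 187]
0 0.04 [30, 34, 31, 29, 26, 35, 41, 36, 43, 57, 72, 81, 71, 73, 189, 255, 77, 73, 66, 77, 77, 77, 90, 78, 190, 139, 123, 96, 97, 94, 183]
```

Call:
{"op": "step_arm", "data": {
  "hand": [10, 10, 10, 10, 10, 10, 10, 10, 10, 10, 10, 10, 10, 10, 10, 10, 10],
  "slide": [
    [0, 0, -4],
    [0, 0, -12],
    [0, -1, -22],
    [1, -6, -28],
    [3, -18, -30],
    [7, -36, -30],
    [11, -58, -30],
    [15, -80, -30],
    [18, -98, -30],
    [21, -112, -30],
    [22, -119, -28],
    [22, -122, -22],
    [22, -122, -12],
    [22, -122, -3],
    [22, -122, 5],
    [22, -122, 9],
    [22, -122, 9]
  ],
  "spin": [0, 0, 0, 0, 0.01, 0.02, 0.035, 0.05, 0.06, 0.066, 0.066, 0.066, 0.066, 0.066, 0.066, 0.066, 0.066]
}}

```text
t: 35.93
eef_pos: [0.4068, 0.1817, 0.0337]
tool_rot: [-2.101, -2.333, 0.004]
ft_force: [0.0, -0.5, -1.4]
gripper_width: 0.169
grasp_force: 60.0
```

Call:
{"op": "step_arm", "data": {
  "hand": [10, 10, 10, 10],
  "slide": [
    [0, 0, 1],
    [0, 0, 2],
    [0, 0, 3],
    [0, 0, 3]
  ],
  "spin": [0, 0, 0, 0]
}}

```text
t: 36.27
eef_pos: [0.408, 0.1821, 0.0326]
tool_rot: [2.102, 2.335, 0.001]
ft_force: [-0.8, 1.0, -1.5]
gripper_width: 0.165
grasp_force: 60.0
```

Call:
{"op": "step_arm", "data": {
  "hand": [10, 10, 10],
  "slide": [
    [0, 0, 0.5],
    [0, 0, 0.8],
    [0, 0, 0.8]
  ],
  "spin": [0, 0, 0]
}}

```text
t: 36.52
eef_pos: [0.4078, 0.1821, 0.0318]
tool_rot: [2.102, 2.335, 0.0]
ft_force: [0.2, 0.0, -0.6]
gripper_width: 0.167
grasp_force: 60.0
```

Call:
{"op": "step_arm", "data": {
  "hand": [10, 10, 10],
  "slide": [
    [0, 0, 0.3],
    [0, 0, 0.4],
    [0, 0, 0.4]
  ],
  "spin": [0, 0, 0]
}}

```text
t: 36.77
eef_pos: [0.4079, 0.1821, 0.0314]
tool_rot: [2.102, 2.335, 0.0]
ft_force: [0.0, -0.9, -0.3]
gripper_width: 0.166
grasp_force: 60.0
```

Call:
{"op": "step_arm", "data": {
  "hand": [60, 60, 60, 60, 60, 60, 60, 60, 60, 60, 60, 60, 60, 60, 60, 60, 60, 60, 60, 60],
  "slide": [
    [0, 0, 0],
    [0, 0, 0],
    [0, 0, 0],
    [0, 0, 0],
    [0, 0, 0],
    [0, 0, 0],
    [0, 0, 0],
    [0, 0, 0],
    [0, 0, 0],
    [0, 0, 0],
    [0, 0, 0],
    [0, 0, 0],
    [0, 0, 0],
    [0, 0, 0],
    [0, 0, 0],
    [0, 0, 0],
    [0, 0, 0],
    [0, 0, 0],
    [0, 0, 0],
    [0, 0, 0]
  ],
  "spin": [0, 0, 0, 0, 0, 0, 0, 0, 0, 0, 0, 0, 0, 0, 0, 0, 0, 0, 0, 0]
}}

```text
t: 38.43
eef_pos: [0.4077, 0.1821, 0.0312]
tool_rot: [-2.102, -2.335, 0.0]
ft_force: [-0.4, 0.4, 0.1]
gripper_width: 0.637
grasp_force: 0.0
```

Call:
{"op": "step_arm", "data": {
  "hand": [60, 60, 60, 60, 60, 60, 60, 60, 60, 60],
  "slide": [
    [0, 0, -4],
    [0, 0, -12],
    [0, 0, -25],
    [0, 0, -45],
    [0, 0, -70],
    [0, 0, -95],
    [0, 0, -120],
    [0, 0, -140],
    [0, 0, -150],
    [0, 0, -150]
  ],
  "spin": [0, 0, 0, 0, 0, 0, 0, 0, 0, 0]
}}

```text
t: 39.27
eef_pos: [0.4099, 0.1826, 0.1845]
tool_rot: [2.099, 2.332, 0.009]
ft_force: [-0.3, -0.3, 0.5]
gripper_width: 0.639
grasp_force: 0.0
```

Run:
```python
from h import *
f=grab('wrist'); s=r.sense();print(s['t'],s['eef_pos'],s['ft_force'],s['gripper_width'])
O=np.array([607.8,43]);a=np.radians(-81.3);u=np.array([np.cos(a),np.sin(a)]);n=np.array([-u[1],u[0]])
im=f['color'].astype(int)
# stick: sample plate top and beam against the table
y=np.radians(-84);h=np.array([np.cos(y),np.sin(y)]);l=np.array([-h[1],h[0]]);o=s['eef_pos'][:2]*1e3
for z,xs,nm in((.07,range(-60,41,10),'plate'),(.018,range(40,131,10),'beam')):
    for yy in(-14,-8,0,6,14):
        L=[]
        for x in xs:
            p=o+x*h+yy*l;uv=proj(f,[[p[0]/1e3,p[1]/1e3,z]])[0].round().astype(int)
            L.append(im[uv[1],uv[0]].tolist() if 0<=uv[1]<480 and 0<=uv[0]<640 else None)
        print(nm,yy,[v and (sum(v)//3,v[2]-v[0]) for v in L])
```

```text
39.3167 [0.40856835 0.18229924 0.1824853 ] [-0.46927875 -0.45572172 -0.11697017] 0.6385446802387882
plate -14 [(180, 29), (187, 30), (172, 29), (175, 29), (175, 30), (176, 29), (177, 29), (178, 30), (178, 29), (177, 29), (176, 30)]
plate -8 [(124, 22), (130, 24), (86, 10), (130, 18), (137, 15), (137, 15), (135, 16), (131, 15), (122, 16), (165, 29), (101, 12)]
plate 0 [(122, 24), (76, 8), (175, 17), (175, 18), (176, 19), (176, 18), (175, 19), (173, 18), (158, 17), (156, 18), (162, 17)]
plate 6 [(119, 22), (88, 16), (126, 15), (125, 14), (121, 12), (124, 14), (123, 14), (123, 15), (110, 13), (125, 19), (123, 20)]
plate 14 [(184, 29), (183, 29), (184, 31), (186, 30), (187, 29), (188, 31), (188, 30), (188, 30), (172, 29), (174, 29), (173, 28)]
beam -14 [(177, 29), (177, 29), (146, 26), (159, 20), (170, 28), (169, 29), (168, 29), (172, 30), (182, 30), (184, 30)]
beam -8 [(147, 16), (155, 18), (150, 17), (160, 17), (158, 17), (160, 17), (169, 18), (173, 18), (174, 25), (40, 9)]
beam 0 [(156, 18), (156, 18), (162, 17), (162, 17), (157, 25), (172, 28), (185, 29), (185, 29), (183, 30), (182, 29)]
beam 6 [(126, 14), (142, 16), (144, 15), (149, 16), (167, 28), (171, 29), (183, 29), (183, 30), (179, 28), (179, 29)]
beam 14 [(174, 30), (173, 29), (172, 29), (172, 29), (171, 28), (170, 29), (180, 29), (127, 25), (178, 28), (99, 23)]
```

The stick is standing on its sole where it was laid and the hand is clear.

```bash
python3 -c "
from rig import r
print(r.hand_in())"
```

```text
the job is handed in; nothing more can be done
None
```

Job handed in at about 39 s: the block was fed along the fence at about 3–4.5 N (averaged readings), past the shoe and up to the stop; the stick is laid back on the worktop and released.

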